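# Load the resin curing box, latch it and set its timer

### The arm

A 6-joint arm with a two-finger parallel gripper is mounted at the origin on the work surface. World frame = base frame: x ahead of the robot, y to its left, z up, the work surface at z = 0. Lengths are in m, angles in degrees, forces in N, time in s.
With the tool pointing down it reaches from about 0.325 to 0.85 m from the base axis. Payload 15.5 kg.
Tool frame: the origin (TCP) lies at the very end of the fingers, on their centre line; the grasp point (between the pads) lies arm.grip_depth behind it (arm.grip_depth is the distance from the TCP to the grasp point, in m); z points along the fingers, y is the line along which they close (so a half turn about z gives the same grasp; the last joint's range is limited). The gripper opens to 91 mm and grips with 3 to 60 N. Pads are 32 mm wide; open, the fingers measure 118 mm over their backs; the gripper's body (76 mm by 178 mm) begins 60 mm behind the grasp point.
Start: joints at [-76.06, 28.281, 77.091, -0, 74.628, -5.472], TCP at [0.208, -0.589, 0.214] pointing down, gripper open.
Joint ranges: [-166.48, 166.48], [-47.26, 123.95], [12.59, 153.08], [-70.14, 250.14], [6.76, 159.57], [-176.63, 176.63]. Speed limits (degrees/s): [108.29, 108.29, 147.25, 172.46, 172.46, 172.46].

### API

Orientations are given as a 3x3 rotation matrix whose columns are the frame's x, y, z axes.
In Python, from rig import arm gives the robot as it stands. Calls block until the motion is done:
- arm.move_to(position, orientation): joint-space move of the TCP to a pose.
- arm.move_l(position, orientation=None, feed=0.15): straight line of the TCP; orientation=None keeps the orientation; feed is the mean speed in m/s.
- arm.move_joints(angles): joint-space move.
- arm.grip(opening): finger opening in m; the grip force is fixed at half the most; returns when the fingers have stopped.
- arm.sleep(seconds).
- arm.solve_ik(position, orientation): joint angles nearest the present ones, or None.
- arm.snapshot(name): name is "side" or "top"; returns the picture (420x560x3 uint8, red, green, blue); there is no depth.
- arm.get_calibration(name): a dict with "intrinsics" (3x3 intrinsics, pixels), "cam_to_world" (4x4, takes a point from camera to world coordinates). Camera axes: x right, y down, z forward; pixel columns grow to the right and rows downward; lengths in m; the calibration is good to about 2 mm. A picture is of the moment at which its call begins. get_calibration takes no time and is no camera call.
A pose or a line that the arm cannot do raises arm.Unreachable and nothing moves.
- arm.sign_off(): hands the job in; it is judged then, once.
Readings, each from a call of its own:
- arm.current_t(): time.
- arm.current_joint_positions(): joint angles.
- arm.current_dq(): joint speeds.
- arm.current_tau(): joint torques, N m.
- arm.current_ee_pos(): TCP position.
- arm.current_tool_rot(): TCP orientation.
- arm.current_force(): force on the tool from outside, world axes, zero at the start.
- arm.current_torque(): the same for the moment, N m.
- arm.current_width(): finger opening in m.
- arm.current_grasp_force(): force on a finger pad.
Only numpy, scipy, OpenCV 4.12 (cv2) and the standard library are available. Lean on these libraries where they do the work, as an engineer would, in place of code of your own. Each camera call takes 0.05 s, during which the arm holds its last target. There are 200 camera calls.

### The job

Cure the printed parts: lay every grey strut standing in the drip rack and every grey sleeve lying on the rubber mat flat on the floor of the plywood curing box, side by side and none on top of another, then shut the amber lid fully and swing the steel hook round its stud as far as it goes. Last, start the cure by turning the small timer knob clockwise to the heavy five-minute mark, without turning the wide lamp-power ring beneath it. Leave the roll of tape and the brush beside the box where they lie.

Things in the scene. Friction and masses are not known exactly. Their poses are not given: they have to be found in the camera images.
- station: The curing station, one fixed plywood unit: an open-topped chamber and, on its right (-y), the control deck. Its axes: x away from the robot, y left, z up, with a small yaw; origin on the bench below the chamber's middle. The deck spans y -111 to -231 mm, x -106 to 106 mm; its flat top is 85 mm above the bench, level with the top of the shut lid.
- chamber (a point): Centre of the chamber's inner floor (silver, level, 30 mm above the bench), axes as the station's. Inside it is 200 mm along x and 210 mm along y; its walls are 6 mm thick and rise 45 mm above the floor.
- lid_hinge (a point): Middle of the lid's hinge line, which runs along the station's x axis at the top of the chamber's left (+y) wall; in the chamber point's frame it is at (0, 111, 50) mm.
- lid_edge (a point): Middle of the lid's free edge, 220 mm from the hinge line. Lid: plywood frame with amber window, 212 x 220 x 10 mm, 0.22 kg; hinge line half way through its thickness. It starts open just past upright, outer face to the left. On the outer (top) face stands the steel stud, 19 mm high, head 14 mm wide, 182 mm from the hinge line, 15 mm to +x of the middle.
- lid (a joint): Lid angle in rad: 0 fully shut, grows as it opens, 1.57 upright, stop at 1.85. The hinge is stiff (about 0.4 N m): the lid stays where it is left and must be pressed home.
- latch_pivot (a point): Foot of the hook's upright pivot on the control deck; in the chamber point's frame at (15, -139, 55) mm.
- latch_post (a point): Point on the axis of the hook's upright black grip post (12 mm diameter), 36 mm from the pivot and 33 mm above the deck; the post's top is 10 mm above this point and it is clear down to the hook's bar 20 mm below this point. The hook is a steel bar 8 mm thick reaching 85 mm from its pivot, lying flat 6 to 13 mm above the deck.
- latch (a joint): Hook angle in rad about its upright pivot: 0 open, pointing along the station's +x; grows as it swings anticlockwise seen from above; 1.571 is the stop, pointing along +y across the lid with its J end round the lid's stud. Light friction (0.04 N m), stays where left.
- timer_top (a point): Centre of the top of the timer knob, the small inner knob of the concentric pair on the deck: ribbed aluminium, 28 mm diameter, standing 35 mm above the ring, its top 52 mm above the deck, a black pointer line on top; axis vertical at (-48, -171) mm in the station's frame. Turns with about 0.025 N m.
- timer (a joint): Timer angle in rad: at 0 the pointer points to the zero mark on the robot's side (station -x); grows clockwise seen from above, 0.524 rad per minute, range 0 to 5.24. White marks on the deck round the ring: one a minute, long at 0, 5 and 10, the widest at 5 minutes, where the joint reads 2.618.
- ring (a joint): Lamp-power ring, the wide black outer ring under the timer knob, 62 mm diameter, its top 17 mm above the deck: angle in rad, clockwise seen from above, set anywhere at the start. Turns easily (0.03 N m) if brushed and must stay as it is.
- ring_mark (a point): White mark on the ring's rim, 31 mm from its axis.
- rack: Plywood drip rack, fixed to the bench, 70 x 210 mm, 56 mm high: a 12 mm base and a top plate 50 to 56 mm above the bench with three 24 mm square holes in a row along its y axis at -65, 0 and 65 mm. Origin in the middle of its underside.
- strut1: Grey resin strut, 120 mm long, 16 mm square, 35 g; fork-slotted at the head; origin in the middle of its foot's end face, z along its length towards the head, x and y square to its faces. Starts upright in a hole of the drip rack, foot on its base, origin 12 mm above the bench, with 4 mm play all round. Lying flat, its axis is 8 mm above what it lies on. May be absent.
- strut2: Grey resin strut, 120 mm long, 16 mm square, 35 g; fork-slotted at the head; origin in the middle of its foot's end face, z along its length towards the head, x and y square to its faces. Starts upright in a hole of the drip rack, foot on its base, origin 12 mm above the bench, with 4 mm play all round. Lying flat, its axis is 8 mm above what it lies on. May be absent.
- strut3: Grey resin strut, 120 mm long, 16 mm square, 35 g; fork-slotted at the head; origin in the middle of its foot's end face, z along its length towards the head, x and y square to its faces. Starts upright in a hole of the drip rack, foot on its base, origin 12 mm above the bench, with 4 mm play all round. Lying flat, its axis is 8 mm above what it lies on. May be absent.
- sleeve1: Grey resin sleeve, 74 mm long along its x, 24 mm square with 30 mm square flanges 8 mm long at both ends, 40 g; origin at its centre, 15 mm above what it lies on. At the start it lies on the rubber mat. May be absent.
- sleeve2: Grey resin sleeve, 74 mm long along its x, 24 mm square with 30 mm square flanges 8 mm long at both ends, 40 g; origin at its centre, 15 mm above what it lies on. At the start it lies on the rubber mat. May be absent.
- mat: Rubber drip mat fixed to the bench, 110 x 170 x 3 mm, origin in the middle of its underside.
- tape: Bystander: roll of tape lying flat, 96 mm across, 24 mm high.
- brush: Bystander: cleaning brush lying.
Mind the look-alikes: they are no part of the job. Leave any pink or red look-alike of the sleeve1 alone.

How it is judged (in metres and radians):
On the way, in this order (a step that is already met when the one before it is completed fails the run):
1. every strut and sleeve that is present lies flat on the floor of the curing box (x of strut1 in the frame of chamber between -0.1 and 0.1 m and y of strut1 in the frame of chamber between -0.105 and 0.105 m and z of strut1 in the frame of chamber between 0 and 0.015 m and angle between strut1's own z axis and vertical between 1.47 and 1.67 rad and linear speed of each of strut1, strut2, strut3, sleeve1, sleeve2 below 0.05 m/s and x of strut2 in the frame of chamber between -0.1 and 0.1 m and y of strut2 in the frame of chamber between -0.105 and 0.105 m and z of strut2 in the frame of chamber between 0 and 0.015 m and angle between strut2's own z axis and vertical between 1.47 and 1.67 rad and x of strut3 in the frame of chamber between -0.1 and 0.1 m and y of strut3 in the frame of chamber between -0.105 and 0.105 m and z of strut3 in the frame of chamber between 0 and 0.015 m and angle between strut3's own z axis and vertical between 1.47 and 1.67 rad and x of sleeve1 in the frame of chamber between -0.1 and 0.1 m and y of sleeve1 in the frame of chamber between -0.105 and 0.105 m and z of sleeve1 in the frame of chamber between 0 and 0.021 m and angle between sleeve1's own x axis and vertical between 1.47 and 1.67 rad and x of sleeve2 in the frame of chamber between -0.1 and 0.1 m and y of sleeve2 in the frame of chamber between -0.105 and 0.105 m and z of sleeve2 in the frame of chamber between 0 and 0.021 m and angle between sleeve2's own x axis and vertical between 1.47 and 1.67 rad), for 0.3 s.
2. the lid is fully shut over them (all of step 1 and value of joint lid below 0.035 rad), for 0.2 s.
3. the hook is swung home round the stud, the lid still shut (value of joint lid below 0.035 rad and value of joint latch above 1.45 rad), for 0.2 s.
4. the timer points at the five-minute mark (all of step 3 and value of joint timer between 2.448 and 2.788 rad), for 0.3 s.
At the end, for the whole second after the job is handed in: Every present strut and sleeve lies flat (within 6 degrees) on the chamber floor, none resting on another; the lid is shut (under 0.035 rad), the hook home (over 1.45 rad of 1.571), the timer at the five-minute mark (2.618 within 0.17 rad), and the ring's mark within 6 mm of where it started (all of step 1 and all of step 4 and distance of ring_mark from where it was at the start of the episode below 0.006 m); the robot touches nothing.
It fails at once if the lamp-power ring is turned (its mark moves more than 6 mm) (distance of ring_mark from where it was at the start of the episode above 0.006 m).
It fails at once if the tape or the brush is pushed more than 50 mm away (distance of any of tape, brush from where it was at the start of the episode above 0.05 m).
Of strut1, strut2, strut3, sleeve1, sleeve2 only 3 to 4 are there at a start; the rules pass over those that are not, and their reading is None.
At some moment in a run one of sleeve1, sleeve2 may be knocked a few centimetres aside while the robot is not near it.
Once in a run the grip may slacken for a moment while it holds something.
It also fails if it takes over 208 s, if anything falls off the work surface, if the arm or the gripper's body presses on something with over 40 N, if the wrist force passes 120 N, or if a joint passes its speed limit or range.

## Working session

There is one attempt and no reset: what is moved stays moved. The work goes in short steps, each a Python script; the robot and the scene stay as the last script left them, time stands still between calls to the robot, and variables do not carry over. Pictures are saved under pics/ and viewed, at most 14 in all, crops included, and the job is handed in when it is done.

```bash
ls; mkdir -p pics; python3 - <<'E'
from rig import arm
import cv2,numpy as np
for n in("top","side"):
    im=arm.snapshot(n); cv2.imwrite(f"pics/{n}0.png",im[...,::-1])
    c=arm.get_calibration(n); print(n,c["intrinsics"],np.round(c["cam_to_world"],3))
print(arm.grip_depth,arm.current_t(),arm.current_tool_rot())
E
```

```text
pics
top [[522.56006387   0.         281.86098083]
 [  0.         522.56006387 217.93131562]
 [  0.           0.           1.        ]] [[ 0.011 -0.993  0.12   0.36 ]
 [-1.    -0.012 -0.007  0.014]
 [ 0.008 -0.12  -0.993  1.282]
 [ 0.     0.     0.     1.   ]]
side [[452.85920522   0.         277.39300088]
 [  0.         452.85920522 207.22460953]
 [  0.           0.           1.        ]] [[ 0.977 -0.094  0.19   0.219]
 [-0.212 -0.496  0.842 -1.139]
 [ 0.015 -0.863 -0.505  0.793]
 [ 0.     0.     0.     1.   ]]
0.0188 0.1 [[ 9.43145448e-01  3.32380211e-01 -2.45094256e-04]
 [ 3.32380272e-01 -9.43144801e-01  1.11307604e-03]
 [ 1.38805076e-04 -1.13125710e-03 -9.99999350e-01]]
```

View pics/top0.png

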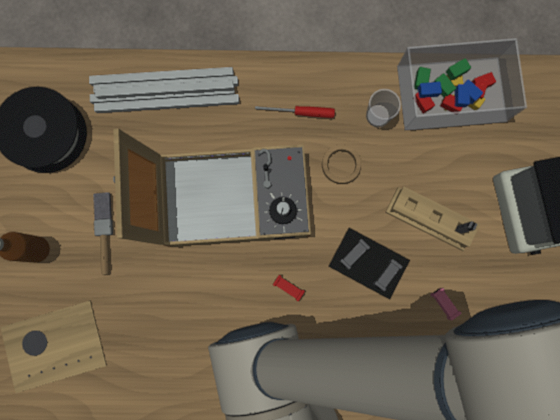

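View pics/side0.png

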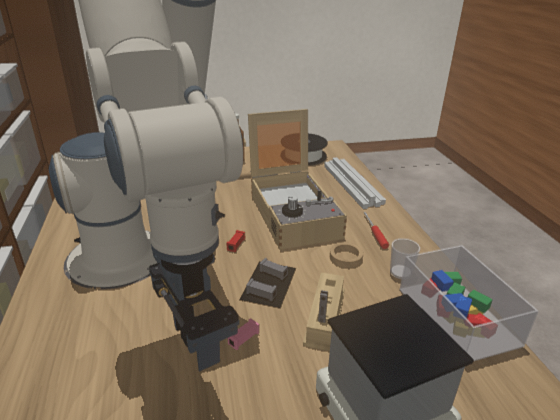

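Top view: the two grey sleeves on the mat are at (354,253) and (388,266). The look-alikes are a red one at (289,288) and a pink one at (446,303). The rack is at (432,217), apparently with a single strut at (466,227). The chamber is at (212,198), the deck at (283,192), the timer at (283,209), the tape at (341,166) and the brush at (103,232). I choose the two grey sleeves and the strut(s), and check them in a close crop.

```bash
cat > h.py <<'E'
from rig import arm
import cv2,numpy as np
def cal(n):
    c=arm.get_calibration(n); return c["intrinsics"],c["cam_to_world"]
def ray(n,u,v):
    K,T=cal(n); d=T[:3,:3]@np.linalg.solve(K,[u,v,1]); return T[:3,3],d
def cast(n,u,v,z):
    o,d=ray(n,u,v); return o+d*(z-o[2])/d[2]
def proj(n,p):
    K,T=cal(n); q=K@(T[:3,:3].T@(np.array(p)-T[:3,3])); return q[:2]/q[2]
def snap(n,f=None):
    im=arm.snapshot(n)[...,::-1].copy()
    if f: cv2.imwrite(f"pics/{f}.png",im)
    return im
def crop(im,x0,y0,x1,y1,s,f):
    cv2.imwrite(f"pics/{f}.png",cv2.resize(im[y0:y1,x0:x1],None,fx=s,fy=s,interpolation=cv2.INTER_CUBIC))
E
python3 - <<'E'
from h import *
t=cv2.imread("pics/top0.png"); s=cv2.imread("pics/side0.png")
a=cv2.resize(t[180:310,320:490],(680,520)[::1],interpolation=cv2.INTER_CUBIC)
cv2.imwrite("pics/c1.png",a)
b=cv2.resize(t[140:250,160:320],(800,550),interpolation=cv2.INTER_CUBIC)
cv2.imwrite("pics/c2.png",b)
c=cv2.resize(s[255:355,235:365],(780,600),interpolation=cv2.INTER_CUBIC)
cv2.imwrite("pics/c3.png",c)
for z,pts in((.085,[(256,150),(305,146),(311,233),(261,237)]),(.03,[(354,253),(388,266)]),(.056,[(402,187),(387,210),(468,247),(478,225)])):
    for p in pts: print(z,p,np.round(cast("top",*p,z),4))
E
```

```text
0.085 (256, 150) [0.6644 0.0679 0.085 ]
0.085 (305, 146) [ 0.6755 -0.0468  0.085 ]
0.085 (311, 233) [ 0.4707 -0.0618  0.085 ]
0.085 (261, 237) [0.4602 0.053  0.085 ]
0.03 (354, 253) [ 0.4289 -0.1685  0.03  ]
0.03 (388, 266) [ 0.3988 -0.2497  0.03  ]
0.056 (402, 187) [ 0.586  -0.2802  0.056 ]
0.056 (387, 210) [ 0.5302 -0.2436  0.056 ]
0.056 (468, 247) [ 0.4446 -0.4334  0.056 ]
0.056 (478, 225) [ 0.497  -0.4588  0.056 ]
```

View pics/c1.png

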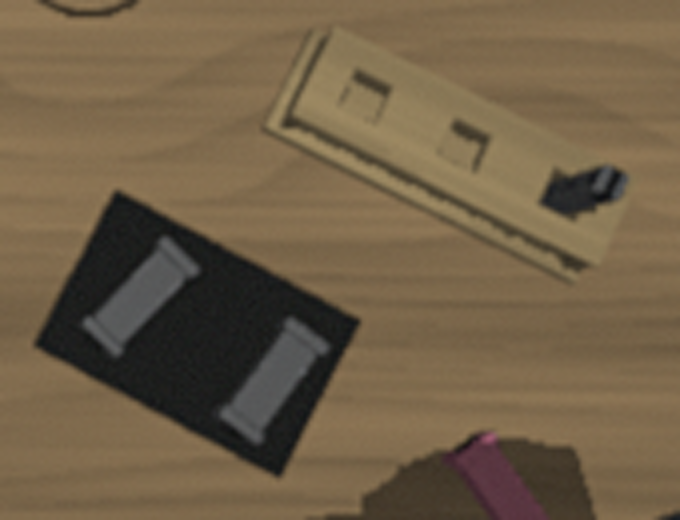

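View pics/c2.png

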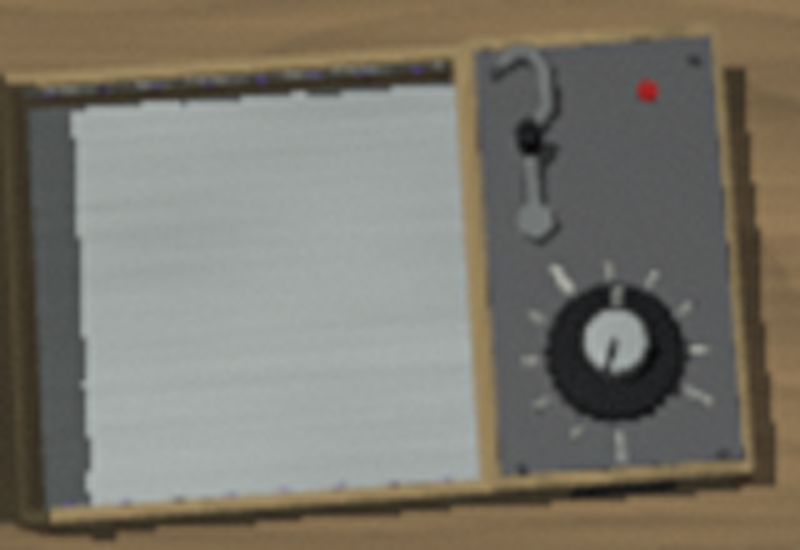

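View pics/c3.png

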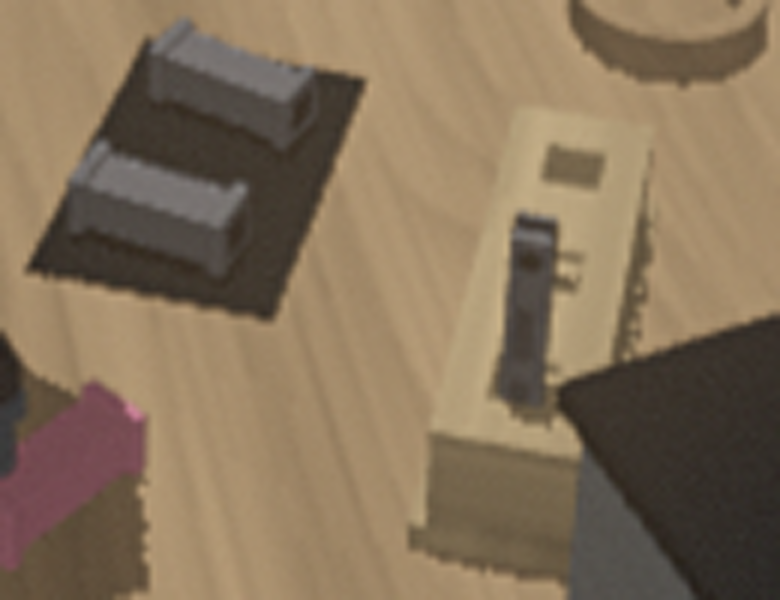

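The crops show one strut in the rack's right-hand hole (head at about (472,226) in top, leaning within its play). Its other two holes are empty. Two grey sleeves lie on the mat, so 3 parts are present. The timer pointer is near the zero mark, and the heavy mark is upper left, 150° clockwise from it. Next I measure.

```bash
cat >> h.py <<'E'
from scipy.optimize import least_squares
def Rz(a): c,s=np.cos(a),np.sin(a); return np.array([[c,-s,0],[s,c,0],[0,0,1]])
def sleeves(im):
    """grey blobs in the mat area -> centre (xy) and yaw of long axis, at flange-top height .033"""
    hsv=cv2.cvtColor(im,cv2.COLOR_BGR2HSV)
    m=((hsv[...,1]<45)&(hsv[...,2]>75)).astype(np.uint8)
    m[:,:320]=0;m[:235]=0;m[305:]=0;m[:,425:]=0
    m=cv2.morphologyEx(m,cv2.MORPH_OPEN,np.ones((3,3)))
    out=[]
    for c in cv2.findContours(m,cv2.RETR_EXTERNAL,cv2.CHAIN_APPROX_NONE)[0]:
        if cv2.contourArea(c)<150: continue
        P=np.array([cast("top",u,v,.033)[:2] for u,v in c[:,0]],np.float32)
        (cx,cy),(w,h),a=cv2.minAreaRect(P)
        b=cv2.boxPoints(((cx,cy),(w,h),a)); e=[b[1]-b[0],b[2]-b[1]]; l=max(e,key=np.linalg.norm)
        out.append((cx,cy,np.arctan2(l[1],l[0]),max(w,h),min(w,h)))
    return out
E
python3 - <<'E'
from h import *
t=cv2.imread("pics/top0.png")
hsv=cv2.cvtColor(t,cv2.COLOR_BGR2HSV)
for s in sleeves(t): print("sleeve",np.round(s,4),"yaw",np.degrees(s[2]))
# station features in crop c2 (x/5+160, y/5+140), station coords
F=[((616,340),(-.048,-.171,.137)),((530,133),(.051,-.139,.128)),((473,50),(.106,-.111,.085)),((712,37),(.106,-.231,.085)),((752,468),(-.106,-.231,.085)),((500,478),(-.106,-.111,.085)),((538,222),(.015,-.139,.098))]
px=[(u/5+160-.4,v/5+140-.4) for (u,v),_ in F]
def res(q): return np.ravel([proj("top",Rz(q[2])@np.array(p)+[q[0],q[1],0])-np.array(x) for x,(_,p) in zip(px,F)])
r=least_squares(res,[.555,.174,.075],loss="soft_l1"); print("station",r.x,np.degrees(r.x[2]));print(np.round(r.fun.reshape(-1,2),1))
# rack
G=[((333,25),(.035,.105,.056)),((290,122),(-.035,.105,.056)),((585,268),(-.035,-.105,.056)),((632,190),(.035,-.105,.056))]
px2=[(u/4+320-.4,v/4+180-.4) for (u,v),_ in G]
def res2(q): return np.ravel([proj("top",Rz(q[2])@np.array(p)+[q[0],q[1],0])-np.array(x) for x,(_,p) in zip(px2,G)])
r=least_squares(res2,[.5,-.35,-.42]);q=r.x;print("rack",q,np.degrees(q[2]),np.round(r.fun,1))
print("hole",[np.round(Rz(q[2])@[0,y,.056]+[q[0],q[1],0],4) for y in(-.065,0,.065)])
# strut head: top view centre, and side view centre (crop 6x)
u,v=(607/4+320-.4,187/4+180-.4); print("head top-view at z=.132",cast("top",u,v,.132))
us,vs=(536/6+235-.4,228/6+255-.4);print("head side-view z=.132",cast("side",us,vs,.132))
hp=cast("top",u,v,.132)
# IK trials for horizontal grasp
rx=q[2]
for yaw in np.degrees(rx)+np.array([0,90,-90,180]):
  for th in (90,80,70,60):
    a=np.radians(yaw);h=np.array([np.cos(a),np.sin(a),0]);T=np.radians(th)
    z=h*np.sin(T)-np.array([0,0,1])*np.cos(T); y=np.cross([0,0,1],h)
    for sg in(1,-1):
      R=np.column_stack([np.cross(sg*y,z),sg*y,z])
      p=np.array([hp[0],hp[1],.1])+.007*z
      k=arm.solve_ik(p,R); k2=arm.solve_ik(p+[0,0,.08],R);k3=arm.solve_ik(p-.08*z,R)
      if k is not None: print(round(yaw),th,sg,np.round(k),k2 is not None,k3 is not None)
E
```

```text
sleeve [ 0.3785 -0.2488 -0.6599  0.072   0.0236] yaw -37.808628
sleeve [ 0.4276 -0.1693 -0.7839  0.0716  0.0269] yaw -44.917004
station [0.5542504  0.17793859 0.08587807] 4.920451034268586
[[ 0.3  0.2]
 [-0.  -0.2]
 [-1.8 -1.7]
 [ 1.4 -2.8]
 [ 0.8  0.8]
 [-0.9  2.7]
 [-0.2  0.1]]
rack [ 0.51429465 -0.35599412 -0.48042183] -27.52614303914067 [-1.4 -2.1 -3.8 -0.7  2.1  4.6  3.1 -2. ]
hole [array([ 0.4843, -0.4136,  0.056 ]), array([ 0.5143, -0.356 ,  0.056 ]), array([ 0.5443, -0.2984,  0.056 ])]
head top-view at z=.132 [ 0.4853434  -0.41462579  0.132     ]
head side-view z=.132 [ 0.48986405 -0.41709801  0.132     ]
-28 90 1 [-66.  77. 129. 138. 110.  73.] True True
-28 90 -1 [ -66.   77.  129.  138.  110. -107.] True True
-28 80 1 [-65.  68. 132. 143.  96.  78.] True True
-28 80 -1 [ -65.   68.  132.  143.   96. -102.] True True
-28 70 1 [-64.  57. 132. 145.  77.  84.] True True
-28 70 -1 [-64.  57. 132. 145.  77. -96.] True True
-28 60 1 [-61.  47. 129. 145.  56.  93.] True True
-28 60 -1 [-61.  47. 129. 145.  56. -87.] True True
62 90 1 [-70.  72.  57.  60. 121. 132.] True True
62 90 -1 [-70.  72.  57.  60. 121. -48.] True True
62 80 1 [-70.  67.  60.  54. 115. 131.] True True
62 80 -1 [-70.  67.  60.  54. 115. -49.] True True
62 70 1 [-69.  62.  63.  48. 108. 130.] True True
62 70 -1 [-69.  62.  63.  48. 108. -50.] True True
62 60 1 [-67.  57.  66.  43. 101. 131.] True True
62 60 -1 [-67.  57.  66.  43. 101. -49.] True True
-118 70 1 [-17.  56.  85. -69.  81.  51.] True True
-118 70 -1 [ -17.   56.   85.  -69.   81. -129.] True True
-118 60 1 [-19.  51.  86. -63.  74.  45.] True True
-118 60 -1 [ -19.   51.   86.  -63.   74. -135.] True True
152 70 1 [-40.  79.  17. -25. 152.  64.] True False
152 70 -1 [ -40.   79.   17.  -25.  152. -116.] True False
152 60 1 [-40.  72.  26. -17. 140.  70.] True False
152 60 -1 [ -40.   72.   26.  -17.  140. -110.] True False
```

```bash
cat >> h.py <<'E'
SYAW=.083; SO=np.array([.5543,.1776,0])
def W(x,y,z): return SO+Rz(SYAW)@np.array([x,y,z])   # station -> world
def down(p,yaw):
    """tool-down rotation, closing axis at yaw (mod pi); variant with the smallest j6 travel"""
    best=None
    for a in(yaw,yaw+np.pi):
        y=np.array([np.cos(a),np.sin(a),0]);z=np.array([0,0,-1.]);R=np.column_stack([np.cross(y,z),y,z])
        k=arm.solve_ik(p,R)
        if k is None: continue
        c=abs(k[5]-arm.current_joint_positions()[5])
        if best is None or c<best[0]: best=(c,R,k)
    return best[1]
def pick_sleeve(s):
    p=np.array([s[0],s[1],.007]); up=np.array([s[0],s[1],.12])
    R=down(up,s[2]+np.pi/2); arm.grip(.055); arm.move_to(up,R); arm.move_l(p,feed=.12)
    arm.grip(0); print("w",arm.current_width(),"F",arm.current_grasp_force()); arm.move_l([s[0],s[1],.22],feed=.2)
def place_sleeve(x,y=0.):
    q=W(x,y,.22); arm.move_to(q,down(q,SYAW)); print("w carried",arm.current_width())
    arm.move_l(W(x,y,.0355),feed=.12); arm.grip(.042); arm.move_l(q,feed=.2)
E
python3 - <<'E'
from h import *
im=snap("top"); S=sleeves(im); print(np.round(S,4))
s=max(S,key=lambda s:s[0])
print(s); pick_sleeve(s); place_sleeve(-.062); print(arm.current_t(),arm.current_force())
snap("top","t1"); snap("side","s1")
print(np.round(sleeves(snap("top")),4))
E
```

```text
[[ 0.3786 -0.2489 -0.658   0.0723  0.0236]
 [ 0.4276 -0.1693 -0.7839  0.0716  0.0269]]
(0.42763304710388184, -0.16931447386741638, np.float32(-0.7839496), 0.07163199782371521, 0.026876524090766907)
w 0.02380294635329594 F 30.00099152326584
w carried 0.02357280497347385
10.1 [ 0.11104935 -0.3311175  -0.92311286]
[[ 0.3786 -0.2489 -0.658   0.0723  0.0236]]
```

```bash
python3 - <<'E'
from h import *
S=sleeves(snap("top")); s=S[0]; print(np.round(s,4))
pick_sleeve(s); place_sleeve(0.0); print(arm.current_t())
arm.move_to([.40,-.20,.28],down(np.array([.4,-.2,.28]),SYAW))
t=snap("top","t2"); crop(t,150,130,490,300,2.3,"c4")
E
```

```text
[ 0.3786 -0.2489 -0.658   0.0723  0.0236]
w 0.023828469692432477 F 29.997923970222473
w carried 0.024089685822888677
20.1833
```

View pics/c4.png

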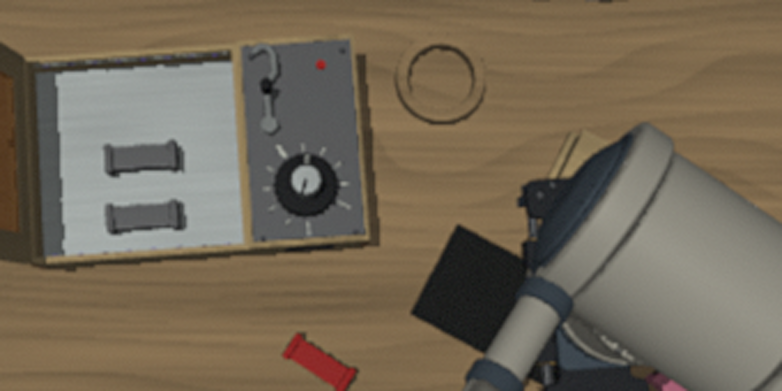

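Both sleeves lie flat on the chamber floor (crop (145,158) and (145,217)), well apart. Now I set up the strut approach.

```bash
cat >> h.py <<'E'
RY=np.radians(-25.6)
def tilt(a,th,sg):
    """tool leaning: points along heading a, th rad up from straight down"""
    h=np.array([np.cos(a),np.sin(a),0]);z=h*np.sin(th)-np.array([0,0,1])*np.cos(th);y=sg*np.cross([0,0,1],h)
    return np.column_stack([np.cross(y,z),y,z])
E
python3 - <<'E'
from h import *
print(cast("top",461.4,227.9,.056), np.degrees(np.arctan2(*(cast("top",320+367/4,180+97/4,.056)-cast("top",320+467/4,180+145/4,.056))[:2])))
print(np.round(arm.current_joint_positions()))
sp=np.array([.4865,-.415,.1])
for sg in(1,-1):
  for th in(75,65,40,0,-15):
    R=tilt(RY,np.radians(th),sg); print(sg,th,[None if k is None else list(map(int,k)) for k in(arm.solve_ik(sp+R[:,2]*.008+[0,0,dz],R) for dz in(0,.12,.2))],end=" ")
    k=arm.solve_ik(sp-R[:,2]*.08,R); print("pre",None if k is None else list(map(int,k)))
  for th in(0,-15):
    R=tilt(SYAW-np.pi/2,np.radians(th),sg); print("box",th,[None if k is None else list(map(int,k)) for k in(arm.solve_ik(W(.062,-.028,z),R) for z in(.05,.2))])
E
```

```text
[ 0.48964595 -0.41924459  0.056     ] 25.477356370028634
[-34.  10.  95.   0.  75. -39.]
1 75 [[-65, 62, 131, 141, 85, 81], [-65, 41, 131, 138, 69, 94], [-65, 27, 128, 131, 57, 108]] pre [-78, 68, 143, 129, 95, 65]
1 65 [[-63, 51, 129, 142, 65, 89], [-63, 31, 127, 132, 49, 107], [-63, 19, 122, 117, 39, 127]] pre [-73, 50, 140, 134, 72, 81]
1 40 [[-56, 33, 115, 104, 19, 140], [-56, 19, 109, 53, 24, -164], [-56, 12, 103, 36, 33, -145]] pre [-60, 22, 119, 81, 21, 160]
1 0 [[-45, 36, 82, 0, 60, -110], [-45, 29, 75, 0, 75, -110], [-45, 26, 68, 0, 85, -110]] pre [-45, 31, 77, 0, 71, -110]
1 -15 [[-43, 43, 68, -4, 82, -106], [-43, 37, 61, -4, 95, -107], [-43, 34, 55, -4, 104, -108]] pre [-42, 40, 60, -4, 93, -106]
box 0 [[8, 39, 84, 0, 56, 3], [8, 30, 76, 0, 73, 3]]
box -15 [[0, 40, 85, 18, 56, -14], [0, 30, 78, 15, 73, -9]]
-1 75 [[-65, 62, 131, 141, 85, -98], [-65, 41, 131, 138, 69, -85], [-65, 27, 128, 131, 57, -71]] pre [-78, 68, 143, 129, 95, -114]
-1 65 [[-63, 51, 129, 142, 65, -90], [-63, 31, 127, 132, 49, -72], [-63, 19, 122, 117, 39, -52]] pre [-73, 50, 140, 134, 72, -98]
-1 40 [[-56, 33, 115, 104, 19, -39], [-56, 19, 109, 53, 24, 15], [-56, 12, 103, 36, 33, 34]] pre [-60, 22, 119, 81, 21, -19]
-1 0 [[-45, 36, 82, 0, 60, 69], [-45, 29, 75, 0, 75, 69], [-45, 26, 68, 0, 85, 69]] pre [-45, 31, 77, 0, 71, 69]
-1 -15 [[-43, 43, 68, -4, 82, 73], [-43, 37, 61, -4, 95, 72], [-43, 34, 55, -4, 104, 71]] pre [-42, 40, 60, -4, 93, 73]
box 0 [[8, 39, 84, 0, 56, -176], [8, 30, 76, 0, 73, -176]]
box -15 [[0, 40, 85, 18, 56, 165], [0, 30, 78, 15, 73, 170]]
```

```bash
python3 - <<'E'
from h import *
sp=np.array([.488,-.4165,.1]); R=tilt(RY,np.radians(70),1); o=sp+R[:,2]*.008
arm.grip(.055); arm.move_to(o+[0,0,.2],R); print(arm.current_joint_positions())
s=snap("side","s2"); arm.move_l(o+[0,0,.06],feed=.15); s2=snap("side"); t2=snap("top")
cv2.imwrite("pics/c5.png",np.hstack([cv2.resize(s2[180:370,120:400],(400,271)),cv2.resize(t2[150:350,350:550],(271,271))]))
E
```

```text
[-64.79751459  22.79891626 125.38571904 126.41151508  47.61090981
 116.77217501]
```

View pics/c5.png

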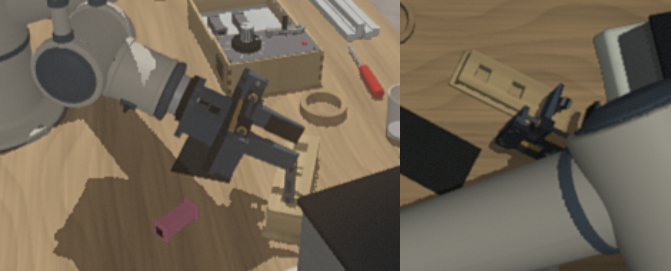

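The side crop shows the fingers straddling the line of the strut (at (290,180)), well clear of the device and the pink part. I descend and grip.

```bash
python3 - <<'E'
from h import *
sp=np.array([.488,-.4165,.1]); R=tilt(RY,np.radians(70),1); o=sp+R[:,2]*.008
arm.move_l(o,feed=.1); print(arm.current_force()); arm.grip(0); print(arm.current_width(),arm.current_grasp_force(),arm.current_force())
arm.move_l(o+[0,0,.2],feed=.12); print(arm.current_width(),arm.current_t())
s=snap("side","s3");t=snap("top")
cv2.imwrite("pics/c6.png",np.hstack([cv2.resize(s[80:330,120:400],(600,536)),cv2.resize(t[150:350,400:500],(200,400))[:0+400].repeat(1,0) if 0 else np.zeros((536,1,3),np.uint8)]))
E
```

```text
[-0.06623073 -0.71361285  0.70737032]
0.01596522630573485 29.99970942735672 [0.21035812 0.02263569 1.55578537]
0.015471226504453678 29.0667
```

View pics/c6.png

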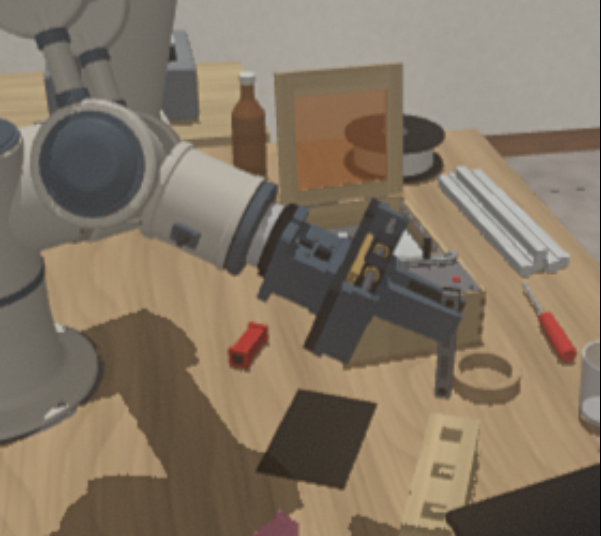

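The strut is held upright by the fingertips (crop (445,370)), and the rack is empty. I carry it to the box, rotating it flat.

```bash
python3 - <<'E'
from h import *
R=tilt(SYAW-np.pi/2,np.radians(-20),1); g=W(.062,-.028,.0445)+.008*R[:,2]
arm.move_to(g+[0,0,.18],R); print(arm.current_width(),arm.current_joint_positions())
arm.move_l(g+[0,0,.06],feed=.15); print(arm.current_width(),arm.current_t())
s=snap("side","s4"); t=snap("top","t4")
cv2.imwrite("pics/c7.png",np.hstack([cv2.resize(s[140:270,220:370],(450,390)),cv2.resize(t[130:260,150:280],(390,390))]))
E
```

```text
0.015852516309071415 [ -2.08807307  29.59748954  77.79872898  20.51485599  76.00872489
 -12.33789526]
0.015938174741275405 32.2167
```

View pics/c7.png

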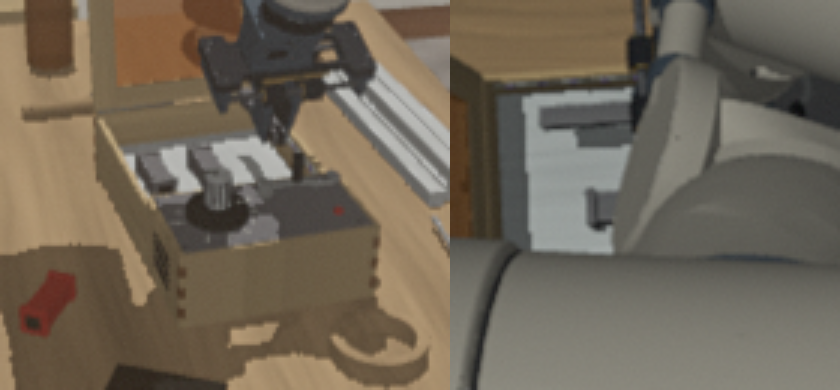

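```bash
python3 - <<'E'
from h import *
R=tilt(SYAW-np.pi/2,np.radians(-20),1); g=W(.062,-.028,.0445)+.008*R[:,2]
arm.move_l(g,feed=.06); print(arm.current_force(),arm.current_width()); arm.grip(.036); print(arm.current_width())
arm.move_l(g-.06*R[:,2]+[0,0,.05],feed=.12); arm.move_l(g-.06*R[:,2]+[0,0,.22],feed=.2)
q=np.array([.45,-.25,.3]); arm.move_to(q,down(q,SYAW)); print(arm.current_t())
s=snap("side","s5"); t=snap("top","t5")
cv2.imwrite("pics/c8.png",np.hstack([cv2.resize(s[140:270,220:370],(450,390)),cv2.resize(t[130:260,150:280],(390,390))[:,:350]]))
E
```

```text
[ 0.92707494 -0.33807747 -1.11427453] 0.015859103543137028
0.03617856220010049
37.5667
```

View pics/c8.png

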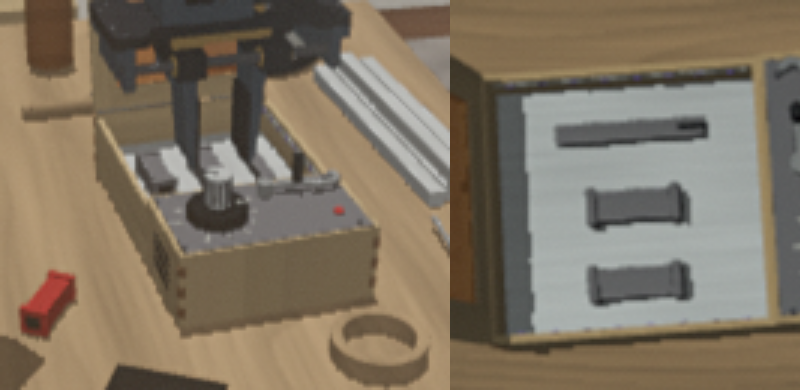

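The top crop shows all three parts lying flat and separate: strut (630,130), sleeves (638,207) and (640,283). Now the lid.

```bash
python3 - <<'E'
from h import *
def T(ph,r=.205,x=-.03,e=0):
    c,s=np.cos(ph),np.sin(ph)
    return W(x,.111-r*c+.005*s+.016*min(1,max(s,0)*1.0)+e,.08+r*s+.005*c)
arm.grip(0)
p=np.array(arm.current_ee_pos()); p[2]=.44; arm.move_l(p,feed=.25)
a=T(1.95,e=.04); hi=a.copy(); hi[2]=.44
R=down(hi,SYAW); arm.move_to(hi,R); arm.move_l(a,feed=.2)
m=0
for ph in list(np.linspace(1.9,0.06,20)):
    arm.move_l(T(ph),feed=.12); f=np.linalg.norm(arm.current_force()); m=max(m,f)
print("max",m,arm.current_t())
for d in(0,.002,.004,.006):
    arm.move_l(T(0)-[0,0,d],feed=.03); print(d,np.round(arm.current_force(),1))
    if abs(arm.current_force()[2])>15: break
p=np.array(arm.current_ee_pos()); print(p); p[2]=.3; arm.move_l(p,feed=.2)
q=np.array([.40,-.25,.3]); arm.move_to(q,down(q,SYAW)); print(arm.current_t())
s=snap("side","s6"); t=snap("top","t6")
cv2.imwrite("pics/c9.png",np.hstack([cv2.resize(s[140:270,220:370],(450,390)),cv2.resize(t[130:260,200:320],(350,379))[:,:].copy() if 0 else cv2.resize(t[130:260,203:320],(350,390))]))
E
```

```text
max 1.4405589176598261 49.075
0 [-1.6  1.3  8.8]
0.002 [-12.1   0.   44.6]
[0.53241634 0.08153019 0.08488805]
52.4667
```

View pics/c9.png

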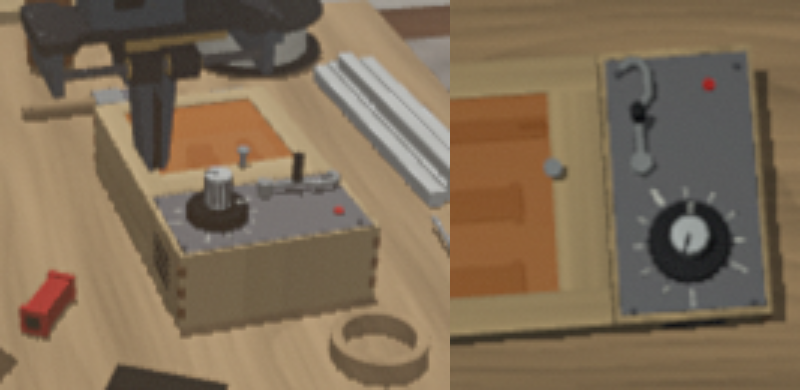

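The lid is shut flush, with the stud at (555,168) and the hook still open (post at (640,112), J end at (635,68)). I swing the hook by caging its post.

```bash
python3 - <<'E'
from h import *
print(cast("top",266.5,167.3,.128),W(.051,-.139,.128), "stud",cast("top",203+105/350*117,130+167/3,.104),W(.015,-.071,.104))
def P(a,z=.106): return W(.015+.036*np.cos(a),-.139+.036*np.sin(a),z)
arm.grip(.022)
q=P(0,.25)
# closing axis along tangent (yaw a+90); choose the branch from which +95 deg stays in j6 range
best=None
for s in(1,-1):
    y=s*np.array([-np.sin(SYAW),np.cos(SYAW),0]);z=np.array([0,0,-1.]);R=np.column_stack([np.cross(y,z),y,z])
    y2=s*np.array([-np.cos(SYAW),-np.sin(SYAW),0]);R2=np.column_stack([np.cross(y2,z),y2,z])
    k,k2=arm.solve_ik(q,R),arm.solve_ik(P(1.6),R2)
    if k is None or k2 is None: continue
    print(s,np.round(k),np.round(k2))
    if abs(k2[5]-k[5])<120 and (best is None or abs(k2[5])<abs(best[1])): best=(R,k2[5])
R0=best[0]
arm.move_to(q,R0); arm.move_l(P(0),feed=.1); print(arm.current_force())
m=0
for a in np.linspace(.12,1.68,14):
    arm.move_l(P(min(a,1.62)),Rz(min(a,1.62))@R0,feed=.08); f=arm.current_force(); m=max(m,np.linalg.norm(f))
print("max",m,np.round(f,1),arm.current_t())
s=snap("side")
p=np.array(arm.current_ee_pos())
for a in(1.66,1.70):
    if np.linalg.norm(arm.current_force())<6: arm.move_l(P(a),feed=.05); print(a,np.round(arm.current_force(),1))
# unload slightly, then rise
arm.move_l(P(1.60),feed=.05); p=np.array(arm.current_ee_pos()); p[2]=.25; arm.move_l(p,feed=.15)
q=np.array([.40,-.25,.3]); arm.move_to(q,down(q,SYAW)); print(arm.current_t())
s=snap("side","s7"); t=snap("top","t7")
cv2.imwrite("pics/c10.png",np.hstack([cv2.resize(s[140:270,220:370],(450,390)),cv2.resize(t[130:260,203:320],(350,390))]))
E
```

```text
[0.61397128 0.04172368 0.128     ] [0.61664819 0.04330665 0.128     ] stud [0.57564731 0.10657775 0.104     ] [0.5751346  0.10808799 0.104     ]
-1 [-2. 26. 75. -0. 79. 84.] [ 2. 32. 90. -0. 58. -3.]
[ 0.04840942 -0.15898952  0.34893898]
max 1.1562649870731538 [ 0.3 -0.7  0. ] 60.4
1.66 [0.5 0.9 0.1]
1.7 [ 6.3  3.3 -3.2]
63.7083
```

View pics/c10.png

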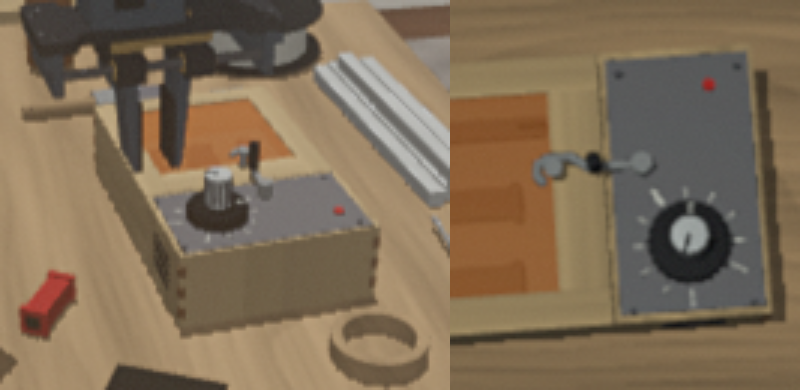

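The hook is round the stud (J end at (548,168), post at (594,162)), and it met its stop (6 N). Now the timer: I grip the knob above the ring, feel for the zero stop, then turn it clockwise.

```bash
cat > k.py <<'E'
from h import *
def pointer(t,tag):
    c=proj("top",W(-.048,-.171,.137)); r=7; k=12
    x0,y0=int(c[0])-10,int(c[1])-10; g=cv2.cvtColor(t[y0:y0+21,x0:x0+21],cv2.COLOR_BGR2GRAY)
    g=cv2.resize(g,None,fx=k,fy=k,interpolation=cv2.INTER_CUBIC); cv2.imwrite(f"pics/{tag}.png",g)
    m=(g>140).astype(np.uint8); cs=cv2.findContours(m,cv2.RETR_EXTERNAL,cv2.CHAIN_APPROX_NONE)[0]
    h=cv2.convexHull(max(cs,key=cv2.contourArea)); (cx,cy),rad=cv2.minEnclosingCircle(h)
    yy,xx=np.mgrid[:g.shape[0],:g.shape[1]]; d=np.hypot(xx-cx,yy-cy)<.75*rad
    w=np.where(d,np.clip(120.-g,0,None),0); ex,ey=(w*xx).sum()/w.sum(),(w*yy).sum()/w.sum()
    f=lambda u,v:cast("top",x0+(u+.5)/k-.5,y0+(v+.5)/k-.5,.137)
    v=Rz(-SYAW)@(f(ex,ey)-f(cx,cy)); 
    print(tag,"centre",np.round(f(cx,cy),4),"exp",np.round(W(-.048,-.171,.137),4),"timer deg",np.degrees(np.arctan2(v[1],-v[0])),"off mm",1e3*np.hypot(*v[:2]),"rad",rad/k)
E
python3 - <<'E'
from k import *
pointer(cv2.imread("pics/t7.png"),"k0")
p=W(-.048,-.171,.111); q=p+[0,0,.12]
R=down(q,SYAW); k=arm.solve_ik(q,R); R=Rz(np.radians(k[5]+85))@R; print(np.round(k),np.round(arm.solve_ik(q,R)))
arm.grip(.048); arm.move_to(q,R); arm.move_l(p,feed=.08); print(arm.current_force()); arm.grip(0); print(arm.current_width(),arm.current_force(),arm.current_torque())
for i in range(1,11):
    arm.move_l(p,Rz(np.radians(3*i))@R,feed=.05); print(3*i,np.round(arm.current_torque(),3))
    if abs(arm.current_torque()[2])>.25: break
print(arm.current_t())
E
```

```text
k0 centre [0.5216 0.005  0.137 ] exp [0.5206 0.0032 0.137 ] timer deg 16.912696335337458 off mm 4.902957319679116 rad 5.790263493855794
[ -6.  19.  90.  -0.  71. -11.] [ -6.  19.  90.  -0.  71. -85.]
[-0.78200561  0.25555258  0.44004171]
0.027679206463905766 [ 4.07825727 25.8646129   3.52833282] [ 4.8026607  -0.84755807  0.03495721]
3 [ 4.74  -0.782  0.045]
6 [ 4.651 -0.88   0.047]
9 [ 4.676 -0.788  0.089]
12 [ 4.667e+00 -8.580e-01  4.000e-03]
15 [ 4.648 -0.827  0.007]
18 [ 4.605 -0.828  0.062]
21 [ 4.662 -0.888 -0.172]
24 [ 5.083 -1.512 -0.248]
27 [ 5.386 -2.005 -0.437]
69.8667
```

The stop was met after about 19° of anticlockwise turning, which agrees with the 17° read from the image. I regrip better centred, with the knob at zero, and turn 150° clockwise.

```bash
python3 - <<'E'
from k import *
arm.grip(.048); p=np.array([.5214,.0045,.111]); R=np.array(arm.current_tool_rot())
arm.move_l(p,R,feed=.02); arm.grip(0); print(arm.current_width(),np.round(arm.current_force(),1))
for i in range(1,11):
    arm.move_l(p,Rz(np.radians(-15*i))@R,feed=.05)
print(np.round(arm.current_torque(),3),np.round(arm.current_force(),1),arm.current_joint_positions()[5])
arm.grip(.048); arm.move_l(p+[0,0,.14],feed=.1)
q=np.array([.40,-.25,.3]); arm.move_to(q,down(q,SYAW)); print(arm.current_t())
t=snap("top","t8"); pointer(t,"k1")
crop(t,240,140,320,240,6,"c11")
E
```

```text
0.02737891582973031 [-2.1 13.1  4.8]
[ 4.18  -0.809 -0.039] [ 5.9 21.8 -1.7] 38.18301033645816
78.575
k1 centre [0.5214 0.0049 0.137 ] exp [0.5206 0.0032 0.137 ] timer deg 151.7478388860451 off mm 5.840091158967624 rad 5.829186757405599
```

View pics/c11.png

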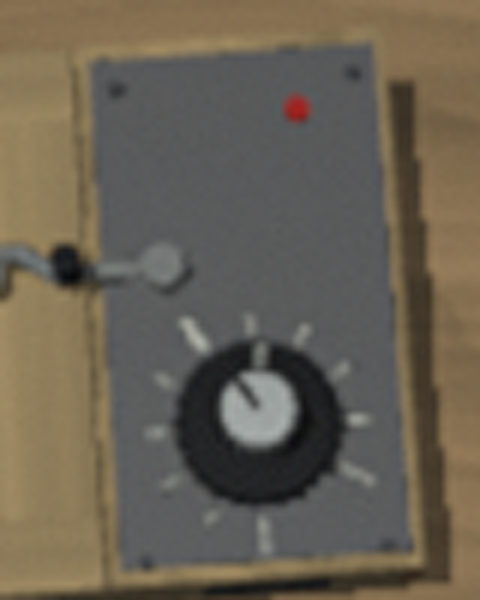

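The pointer is on the heavy mark (about 152°), and the ring mark hasn't moved (crop (261,353)). I check the hook angle numerically, then hand in.

```bash
python3 - <<'E'
from h import *
f=lambda u,v:np.array([240+u/6-.4,140+v/6-.4])
a=cast("top",*f(67,262),.128); b=cast("top",*f(162,264),.098); v=Rz(-SYAW)@(a-b)
print(v,"latch",np.arctan2(v[1],v[0]))
E
```

```text
[-0.00240775  0.0350964   0.03      ] latch 1.6392929232234223
```

```bash
python3 -c "
from rig import arm
print(arm.sign_off())"
```

```text
the job is handed in; nothing more can be done
None
```

I handed the job in at about 79 s of robot time; sign-off returned no verdict. The one strut and two sleeves present lie flat and apart in the box, the lid is shut, and the hook is at its stop. The timer points at five minutes (read as about 152°, target 150°), and the ring, tape and brush were left as they were.

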